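# Nest the cup, then tuck the polishing plate under the keeper leaf and hold it down

## Robot

A 6-joint arm with a two-finger parallel gripper is mounted at the origin on the work surface. World frame = base frame: x ahead of the robot, y to its left, z up, the work surface at z = 0. Lengths are in m, angles in rad, forces in N, time in s.
With the tool pointing down it reaches from about 0.375 to 0.9 m from the base axis. Payload 3.1 kg.
Tool frame: the origin (TCP) lies midway between the tips of the shut fingers; the grasp point (between the pads) lies 19 mm behind it; z points along the fingers, y is the line along which they close (so a half turn about z gives the same grasp; the last joint's range is limited). The gripper opens to 85 mm and grips with 20 to 120 N. Pads are 22 mm wide; open, the fingers measure 114 mm over their backs; the gripper's body (76 mm by 85 mm) begins 54 mm behind the grasp point. The pads swing forward as they close: fully open they stand 13 mm farther back than shut.
Start: joints at [-1.444, 0.527, 1.433, -0, 1.181, -0.178], TCP at [0.188, -0.596, 0.231] pointing down, gripper open.
Joint ranges: [-3.08, 3.08], [-0.75, 2.2], [0.22, 2.44], [-1.43, 4.57], [0, 2.65], [-2.85, 2.85]. Speed limits (rad/s): [2.79, 2.79, 3.14, 3.14, 3.14, 3.14].

## Interface

Orientations are given as a unit quaternion [x, y, z, w].
In Python, from station import manip gives the robot as it stands. The module is installed in compiled form; this text tells all that it offers.
- The arm moves only by the tool apply_moves, never from a script. Its arguments are lists of equal length, an entry for each row: "claw": the gripper's target within -1 to 1 (fully open at 1, half-way at 0, shut at -1); "travel": the shift along the tool's x, y, z scaled (see below), a list of three; "turn": the turn, a rotation vector about the tool's x, y, z scaled (see below), a list of three. In form: {"claw": [claw, ...], "travel": [[dx, dy, dz], ...], "turn": [[rx, ry, rz], ...]}. A call has 1 to 5 rows; each row is the pose to reach, as a shift and turn from the pose commanded when the call began, along the tool's axes at that moment, turning the shorter way round; what a row does not reach only later rows make up. The controller multiplies each number of a shift by 800 mm and each number of a turn by 180 degrees. A row lasts 1/12 s, in which the tool goes at most 41.7 mm and 7.16 degrees, less where a joint would pass 70% of its speed; a pose out of reach is approached as far as the arm can. A call with a number of a shift or a turn outside -1 to 1 is refused whole. A call with a gripper value outside its range is refused whole. The fingers move at their own pace and stop on an object; "newtons" is the grip in N (left out, the last holds). Time passes only in rows, so rows that repeat a pose let the fingers close. It gives the time, the measured TCP pose, the force, the opening and the grip force at its end, in the units of the state.
- manip.sense(): the state, without advancing time (a new reading comes with each control period).
- manip.snapshot(name): name is "scene" or "side" or "wrist"; returns a dict with "pixels" (420x560x3 uint8, red, green, blue), "depth" (420x560 float32, m along the optical axis (not along the pixel's ray), 0 where there is no reading), "intrinsics" (3x3 intrinsics, pixels), "R" (3x3) and "t" (3): a world point X has camera coordinates R X + t. Camera axes: x right, y down, z forward; pixel columns grow to the right and rows downward; lengths in m; the calibration is good to about 2 mm. The wrist camera is an equidistant fisheye: a pixel r from the principal point sees the ray r / f radians off the axis. A picture is of the moment at which its call begins.
- manip.sign_off(): hands the job in; it is judged then, once.
The state is a dict: "t": time; "q": joint angles; "qd": joint speeds; "tau": joint torques, N m; "tcp_pos": TCP position; "tool_rot": TCP orientation; "force": force on the tool from outside, world axes, zero at the start; "ft_torque": the same for the moment, N m; "finger_gap": opening from 0.0 (shut) to 1.0 (fully open); "gripper_force": force on a finger pad.
Only numpy, scipy, OpenCV 4.12 (cv2) and the standard library are available. Lean on these libraries where they do the work, as an engineer would, in place of code of your own. Each camera call takes 0.05 s, during which the arm holds its last target. There are 200 camera calls.

## Task

Clear the blue cup off the polishing board by nesting it upright in its twin, which stays standing where it is on the bench, and let go of it. Then take the brass plate by its walnut grip, lay it on the board and slide its front edge fully home against the stop under the lapped dark keeper leaf, square and centred, without lifting the leaf. Finish while still holding the plate pressed flat on the board with a steady push of about 10 N; leave everything else where it is.

Things in the scene. Friction and masses are not known exactly. Their poses are not given: they have to be found in the camera images.
- cup_mid (a point): Centre (25 mm above its foot, half-way up) of the blue porcelain cup standing on the pale polishing board: 50 mm tall, open at the top, stepped: a narrow foot 36 to 42 mm across for the lower 22 mm, a shoulder, then a nearly straight collar 54 to 56 mm across from 28 mm up to the rim; walls 3 mm. z up. About 90 g.
- twin_mid (a point): The same point of the twin cup, of exactly the same shape and size, standing upright on the bench. When nested, the shoulder of the upper cup rests on the rim of the lower one and it sits about 24 mm higher than the lower one.
- plate_grip (a point): Centre of the walnut grip bar on the brass plate. Plate 120 (x) x 60 (y) x 4 mm, about 200 g, flat on the bench at first. The bar stands on it: 44 mm long (x), 14 wide (y), 28 tall, its top 32 mm and this point 18 mm above the plate's underside, on the centre line, 25 mm behind the plate's middle. x points to the front edge, 85 mm ahead of this point; z up.
- plate_front (a point): Middle of the plate's front edge, on its underside; same axes as plate_grip.
- board_stop (a point): Point on the top face of the fixed polishing board (pale wood, 220 x 110 x 18 mm, top 18 mm above the bench), mid foot of the stop block. x points under the leaf, into the stop; z up. Home: plate's front edge at the stop, its centre line through this point. Board reaches 186 mm before this point (-x), 34 mm behind, 55 mm to each side; the cup stands on it 105 to 150 mm before this point.
- leaf (a joint): Angle of the dark keeper leaf, rad: 0 level (as at the start, on its hinge stop), growing as its free edge is lifted. It covers the last 44 mm before the stop and 45 mm to each side of the centre line; underside 6.5 mm above the board, free edge flared up to about 10 mm. Light (50 g), falls back by itself. Hinge 22 mm behind the stop.
- monkey: Bystander, leave alone: half-carved boxwood monkey, 60 mm tall, sitting on the iron turntable; origin under its centre.
- pot: Bystander, leave alone: lidded blue porcelain pot, 84 mm across, 83 mm tall; origin under its centre.
- whetstone: Bystander, leave alone: pale grey whetstone, 180 x 60 x 25 mm, long along its x; origin at the centre of its underside.
- loupe: Bystander, leave alone: tarnished brass loupe, 36 mm across, 28 mm tall, with a flat 50 mm handle; origin under the lens.
- burnisher: Bystander, leave alone: walnut burnishing stick, 175 mm long, 12 mm wide, 10 mm tall, lying along its x; origin under its middle.

How it is judged:
By the outcome, as a careful person would: the job done as asked, in the order asked, and still so for the second after the job is handed in, while the arm keeps its last pose, push and grip.
It also fails if it takes over 59 s, if anything falls off the work surface, if the arm or the gripper's body presses on something with over 40 N, if the wrist force passes 120 N, or if a joint passes its speed limit or range.

## Working session

There is one attempt and no reset: what is moved stays moved. The work goes in short steps, Python scripts to look and compute and a tool call to move; the robot and the scene stay as the last step left them, time stands still between calls to the robot, and variables do not carry over. Pictures are saved under pics/ and viewed, at most 10 in all, crops included, and the job is handed in when it is done.

Besides the shell and the picture viewer there is one more tool, called after "Call:" as name(argument=value, ...) on one line, values as JSON. apply_moves: Moves the arm, as the interface text tells. Shifts and turns lie within -1 to 1; 1 stands for 800 mm of shift or 180 degrees of turn. Its arguments: {"type":"object","properties":{"claw":{"type":"array","items":{"type":"number"}},"travel":{"type":"array","items":{"type":"array","items":{"type":"number"}}},"turn":{"type":"array","items":{"type":"array","items":{"type":"number"}}},"newtons":{"type":"number"}},"required":["claw","travel","turn"]}

```bash
mkdir -p pics
cat > h.py <<'E'
from station import manip
import numpy as np, cv2
from scipy.spatial.transform import Rotation as Rn
def snap(n,f=None):
    s=manip.snapshot(n)
    np.savez('pics/%s.npz'%(f or n),**{k:np.asarray(v) for k,v in s.items()})
    if f: cv2.imwrite('pics/%s.png'%f,s['pixels'][:,:,::-1])
    return s
def load(f): return dict(np.load('pics/%s.npz'%f))
def world(s,u,v,z=None):
    K=s['intrinsics'];r=np.array([(u-K[0,2])/K[0,0],(v-K[1,2])/K[1,1],1.])
    R,t=s['R'],s['t'];o=-R.T@t
    if z is None: return R.T@(r*s['depth'][int(v),int(u)]-t)
    d=R.T@r; return o+d*(z-o[2])/d[2]
def cloud(s):
    K=s['intrinsics'];d=s['depth'];v,u=np.indices(d.shape)
    p=np.stack([(u-K[0,2])/K[0,0]*d,(v-K[1,2])/K[1,1]*d,d],-1)
    return (p-s['t'])@s['R']
E
python3 - <<'E'
from h import *
for n in ('scene','side'):
    s=snap(n,n+'0'); print(n,-s['R'].T@s['t'],s['R'][2])
    im=s['pixels'][:,:,::-1]
a=load('scene0')['pixels'];b=load('side0')['pixels']
print(manip.sense())
E
```

```text
scene [1.02483577 0.45491614 1.02343991] [-0.35138904 -0.40026931 -0.84635112]
side [ 0.54093379 -0.75753699  0.66995453] [ 0.06794257  0.78641554 -0.61394983]
{'t': 0.1, 'q': array([-1.44449746e+00,  5.28363769e-01,  1.43376908e+00, -2.92048176e-06,
        1.18142167e+00, -1.78509144e-01]), 'qd': array([ 1.04763530e-03, -2.57072218e-03, -2.07301245e-03,  7.44578680e-04,
        5.59287553e-05, -1.81215714e-03]), 'tau': array([ 1.03823547e-04, -4.43304205e+01, -1.78585911e+01, -3.36399553e-04,
        3.86817061e-03,  4.05991912e-06]), 'tcp_pos': array([ 0.18750798, -0.59553237,  0.2304389 ]), 'tool_rot': array([ 9.88408411e-01,  1.51815187e-01,  2.42544640e-05, -9.80630767e-04]), 'force': array([ 0.97177188, -0.1222574 , -0.00318537]), 'ft_torque': array([-0.07611888, -0.00670624,  0.05637842]), 'gripper_force': 0.0, 'finger_gap': 1.0021303524656224}
```

View pics/scene0.png

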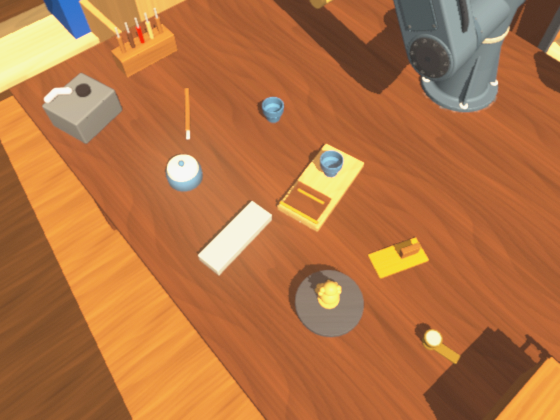

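View pics/side0.png

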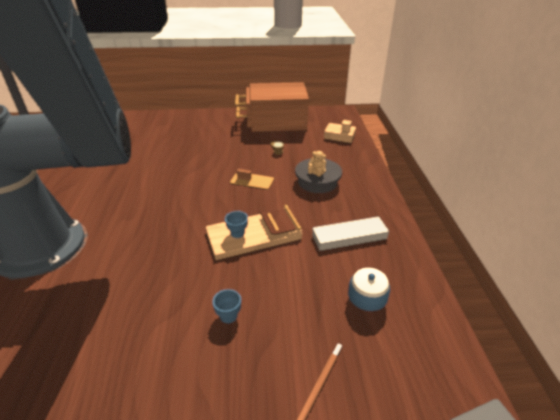

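The scene view shows the cup on the board at (331,163), the twin at (273,110), the board around (321,187) with the leaf at its lower-left end (305,202), and the plate at (398,258) with its grip at (409,249). The side view agrees: cup (236,225), twin (228,306), leaf (283,220), plate (252,180).

Run:
```python
from h import *
from scipy.optimize import least_squares
for n in ('scene0','side0'):
    s=load(n);P=cloud(s);hsv=cv2.cvtColor(s['pixels'],cv2.COLOR_RGB2HSV)
    H,S,V=[hsv[...,i].astype(int) for i in range(3)]
    print(n)
    def box(c,w): 
        m=np.zeros(H.shape,bool); m[c[1]-w:c[1]+w,c[0]-w:c[0]+w]=1; return m
    cu={'scene0':[(331,163),(273,110)],'side0':[(236,225),(228,306)]}[n]
    for c in cu:
        m=box(c,22)&(H>95)&(H<125)&(S>80); q=P[m]
        zt=np.percentile(q[:,2],98); r=q[q[:,2]>zt-.006]
        f=least_squares(lambda x:np.hypot(r[:,0]-x[0],r[:,1]-x[1])-.0275,r.mean(0)[:2],loss='soft_l1',f_scale=.002)
        print('cup',f.x,zt,len(r),f.cost)
    pl={'scene0':(398,258),'side0':(252,180)}[n]
    m=box(pl,35)&(P[...,2]<.008)&(H<30)&(H>15)&(S>120)&(V>110)
    q=P[m]; rc=cv2.minAreaRect((q[:,:2]*1000).astype(np.float32)); print('plate',rc,q[:,2].mean(),len(q)); 
    g=box(pl,35)&(P[...,2]>.022)&(P[...,2]<.05); q=P[g]; print('grip',len(q),cv2.minAreaRect((q[:,:2]*1000).astype(np.float32)),np.percentile(q[:,2],95))
    bd={'scene0':(321,187),'side0':(252,230)}[n]
    m=box(bd,60)&(P[...,2]>.013)&(P[...,2]<.022)&(H<32)&(V>100)
    k,l,st,_=cv2.connectedComponentsWithStats(m.astype(np.uint8)); i=1+st[1:,4].argmax(); q=P[l==i]
    print('board',cv2.minAreaRect((q[:,:2]*1000).astype(np.float32)),np.median(q[:,2]),len(q))
s=load('scene0');a=cv2.resize(s['pixels'][130:290,265:445,::-1],None,fx=4.4,fy=3.7,interpolation=cv2.INTER_CUBIC)
a=cv2.resize(s['pixels'][135:285,265:445,::-1],None,fx=4,fy=4,interpolation=cv2.INTER_CUBIC)
cv2.imwrite('pics/crop1.png',a)
```

```text
scene0
cup [ 0.48431315 -0.00276206] 0.06612493217590246 10 6.236593051608364e-06
cup [ 0.46818595 -0.23964605] 0.051180533142758826 60 0.0001214012615297258
plate ((520.9360961914062, 252.48953247070312), (64.2222671508789, 125.38170623779297), 70.26570129394531) 0.003920076954243287 1204
grip 146 ((499.2188415527344, 261.73516845703125), (15.076391220092773, 43.8665657043457), 71.06144714355469) 0.03517137785090245
board ((522.4464721679688, 5.240257263183594), (225.3639373779297, 112.03775787353516), 16.086284637451172) 0.018144868669227293 1747
side0
cup [ 0.48460727 -0.00697122] 0.06524694363374572 4 6.96938940574345e-06
cup [ 0.46600219 -0.2413813 ] 0.04887197724146658 4 3.665455354124308e-06
plate ((523.5532836914062, 254.40994262695312), (60.889400482177734, 118.0056381225586), 70.8625717163086) 0.003915163583683844 237
grip 254 ((547.8641357421875, 237.11732482910156), (381.2075500488281, 143.0860595703125), 87.65526580810547) 0.03310684260201422
board ((522.57275390625, 3.3251800537109375), (218.4205780029297, 113.33008575439453), 16.047956466674805) 0.017740276498859932 1622
```

View pics/crop1.png

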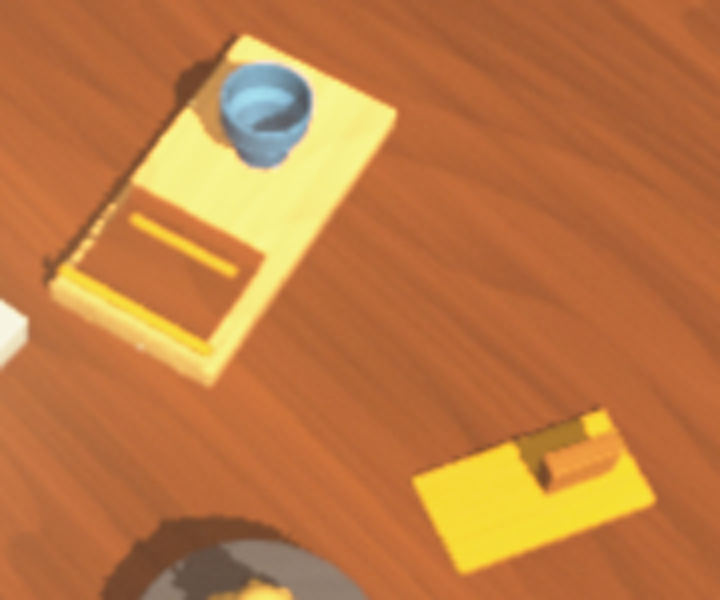

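The crop shows the leaf end at lower left, the open board end at upper right, cup rim centre at (266,95), and the plate with its front at the left and the grip at (582,460). I'll move above the twin for a close look.

Call:
apply_moves(claw=[1,1,1,1,1], travel=[[0.467,-0.319,0],[0.467,-0.319,0],[0.467,-0.319,0],[0.467,-0.319,0],[0.467,-0.319,0]], turn=[[0,0,0.0078],[0,0,0.0078],[0,0,0.0078],[0,0,0.0078],[0,0,0.0078]])

```text
t: 0.52
tcp_pos: [0.317, -0.4306, 0.2309]
tool_rot: [0.99, 0.139, -0.0, -0.0]
force: [0.5, -0.2, -0.1]
finger_gap: 1.0
gripper_force: 0.0
```

```bash
cat >> h.py <<'E'
def go(pos,yaw):
    s=manip.sense();R=Rn.from_quat(s['tool_rot'])
    T=Rn.from_euler('ZX',[yaw,180],degrees=True)
    print('t',round(s['t'],2),'tcp',s['tcp_pos'].round(4),'yaw',R.as_matrix()[:2,0].round(3),'F',s['force'].round(1),'gap',round(s['finger_gap'],3))
    d=R.inv().apply(np.array(pos)-s['tcp_pos']); print('travel',(d/.8).round(4),'turn',((R.inv()*T).as_rotvec()/np.pi).round(4),'rows',round(np.linalg.norm(d)/.0417,1))
def fray(s,u,v):
    K=s['intrinsics'];x=(u-K[0,2]);y=(v-K[1,2]);r=np.hypot(x,y);th=r/K[0,0]
    return np.stack([x/np.maximum(r,1e-9)*np.sin(th),y/np.maximum(r,1e-9)*np.sin(th),np.cos(th)],-1)
def fworld(s,u,v,z):
    d=s['R'].T@fray(s,u,v);o=-s['R'].T@s['t'];return o+d*(z-o[2])/d[2]
def fcloud(s):
    v,u=np.indices(s['depth'].shape);d=fray(s,u*1.,v*1.)
    p=d/np.maximum(d[...,2:],.05)*s['depth'][...,None]
    return (p-s['t'])@s['R']
E
python3 - <<'E'
from h import *
go([.467,-.240,.23],16.05)
E
```

```text
t 0.52 tcp [ 0.317  -0.4306  0.2309] yaw [0.961 0.276] F [ 0.5 -0.2 -0.1] gap 1.0
travel [ 0.2459 -0.1773  0.0013] turn [-0.0003 -0.     -0.0003] rows 5.8
```

Call:
apply_moves(claw=[1,1,1,1,1], travel=[[0.246,-0.177,0],[0.246,-0.177,0],[0.246,-0.177,0],[0.246,-0.177,0],[0.246,-0.177,0]], turn=[[0,0,0],[0,0,0],[0,0,0],[0,0,0],[0,0,0]])

```text
t: 0.93
tcp_pos: [0.446, -0.2667, 0.2311]
tool_rot: [0.99, 0.14, -0.0, -0.0]
force: [1.4, -0.6, -0.0]
finger_gap: 1.001
gripper_force: 0.0
```

Run:
```python
from h import *
s=snap('wrist','w1');print(s['intrinsics'],-s['R'].T@s['t'],s['R'][2])
go([.467,-.240,.23],16.05)
```

```text
[[325.1922621    0.         282.29815104]
 [  0.         325.1922621  209.17152606]
 [  0.           0.           1.        ]] [ 0.52450105 -0.24353503  0.37362213] [-0.309288   -0.08898059 -0.94679638]
t 0.98 tcp [ 0.4497 -0.2602  0.2311] yaw [0.96  0.281] F [1.9 1.8 0.7] gap 1.001
travel [ 0.0278 -0.0181  0.0016] turn [-0.0015 -0.0013  0.0015] rows 0.6
```

View pics/w1.png

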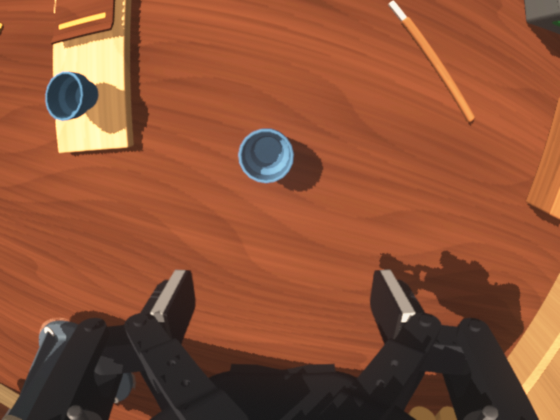

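The wrist view shows the twin's rim centred at (266,156), the board cup's rim at about (68,96), and nothing near the twin.

Run:
```python
from h import *
s=load('w1');print(fworld(s,266,155.5,.05),fworld(s,67.5,96.5,.068))
hsv=cv2.cvtColor(s['pixels'],cv2.COLOR_RGB2HSV);m=cv2.inRange(hsv,(95,70,30),(125,255,255))
m[:,:150]=0;m[:,400:]=0;m[200:]=0;m[:110]=0
c=max(cv2.findContours(m,0,1)[0],key=cv2.contourArea)[:,0].astype(float)
w=np.array([fworld(s,u,v,.05) for u,v in c]);print(cv2.minEnclosingCircle((w[:,:2]*1000).astype(np.float32)))
go([.480,-.008,.20],16.05)
```

```text
[ 0.4689962  -0.24247356  0.05      ] [ 0.48369763 -0.01546748  0.068     ]
((468.83746337890625, -242.37921142578125), 27.251020431518555)
t 0.98 tcp [ 0.4497 -0.2602  0.2311] yaw [0.96  0.281] F [1.9 1.8 0.7] gap 1.001
travel [ 0.1248 -0.2916  0.0408] turn [-0.0015 -0.0013  0.0015] rows 6.1
```

Call:
apply_moves(claw=[1,1,1,1,1], travel=[[0.125,-0.292,0.04],[0.125,-0.292,0.04],[0.125,-0.292,0.04],[0.125,-0.292,0.04],[0.125,-0.292,0.04]], turn=[[0,0,0],[0,0,0],[0,0,0],[0,0,0],[0,0,0]])

```text
t: 1.4
tcp_pos: [0.4705, -0.0619, 0.2049]
tool_rot: [0.99, 0.139, -0.0, -0.0]
force: [0.1, 0.3, -0.3]
finger_gap: 1.003
gripper_force: 0.0
```

Call:
apply_moves(claw=[1,1,1,1], travel=[[0.015,-0.035,0.005],[0.015,-0.035,0.005],[0.015,-0.035,0.005],[0.015,-0.035,0.005]], turn=[[0,0,0],[0,0,0],[0,0,0],[0,0,0]])

```text
t: 1.73
tcp_pos: [0.4748, -0.0338, 0.2013]
tool_rot: [0.99, 0.14, 0.0, 0.0]
force: [-0.2, -0.8, 0.8]
finger_gap: 1.002
gripper_force: 0.0
```

Run:
```python
from h import *
s=snap('wrist','w2')
hsv=cv2.cvtColor(s['pixels'],cv2.COLOR_RGB2HSV);m=cv2.inRange(hsv,(95,70,30),(125,255,255));m[270:]=0
for c in cv2.findContours(m,0,1)[0]:
    if cv2.contourArea(c)<300: continue
    w=np.array([fworld(s,u,v,.068) for u,v in c[:,0].astype(float)]);print(c[:,0].mean(0),cv2.minEnclosingCircle((w[:,:2]*1000).astype(np.float32)))
go([.482,-.008,.20],16.05)
```

```text
[453.92142857 242.45      ] ((476.6625671386719, -217.36695861816406), 35.373992919921875)
t 1.78 tcp [ 0.4749 -0.0344  0.2014] yaw [0.961 0.276] F [-0.4  0.1 -0.2] gap 0.998
travel [ 0.0176 -0.0293  0.0017] turn [ 0.0002 -0.0001 -0.0002] rows 0.7
```

View pics/w2.png

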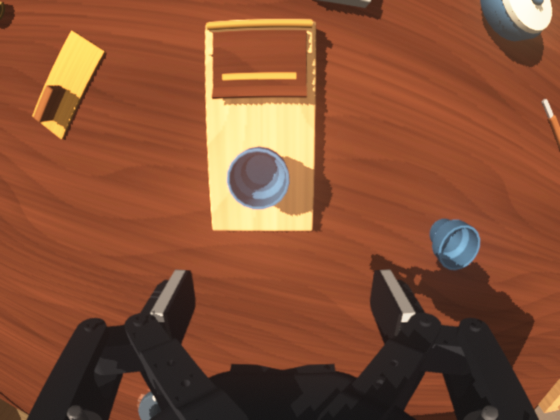

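The wrist view shows the cup's rim centred at about (258,178.5), the board's near corners at (212,231) and (314,231), and its far corners at (207,23) and (316,21).

Run:
```python
from h import *
s=load('w2');print(fworld(s,258.2,178.3,.068))
for u,v in ((212,231),(314,231)): print(fworld(s,u,v,.018))
for u,v in ((206.5,100),(209,150),(315.5,100),(315,150)): print(fworld(s,u,v,.018))
go([.4838,-.0065,.085],16.05)
```

```text
[ 0.48484248 -0.00858718  0.068     ]
[0.40120251 0.02596982 0.018     ]
[ 0.43250115 -0.08151504  0.018     ]
[0.53684924 0.06339372 0.018     ]
[0.48772668 0.04839191 0.018     ]
[ 0.56540575 -0.04135497  0.018     ]
[ 0.51686263 -0.05565929  0.018     ]
t 1.78 tcp [ 0.4749 -0.0344  0.2014] yaw [0.961 0.276] F [-0.4  0.1 -0.2] gap 0.998
travel [ 0.0203 -0.0305  0.1454] turn [ 0.0002 -0.0001 -0.0002] rows 2.9
```

Call:
apply_moves(claw=[1,1,1,1,1], travel=[[0.021,-0.0296,0.04],[0.021,-0.0296,0.09],[0.021,-0.0296,0.13],[0.021,-0.0296,0.17],[0.021,-0.0296,0.19]], turn=[[0,0,0],[0,0,0],[0,0,0],[0,0,0],[0,0,0]])

```text
t: 2.2
tcp_pos: [0.4831, -0.0074, 0.0464]
tool_rot: [0.99, 0.138, -0.002, -0.001]
force: [-0.9, 0.8, -0.2]
finger_gap: 1.003
gripper_force: 0.0
```

Call:
apply_moves(claw=[1,1,1,1], travel=[[0,0,0.01],[0,0,0.019],[0,0,0.019],[0,0,0.019]], turn=[[0,0,0],[0,0,0],[0,0,0],[0,0,0]])

```text
t: 2.53
tcp_pos: [0.485, -0.0068, 0.0347]
tool_rot: [0.99, 0.139, 0.001, 0.0]
force: [0.0, 0.4, -0.2]
finger_gap: 0.998
gripper_force: 0.0
```

Call:
apply_moves(claw=[-0.1,-0.5,-0.5,-0.5,-0.5], travel=[[0,0,0],[0,0,0],[0,0,0],[0,0,0],[0,0,0]], turn=[[0,0,0],[0,0,0],[0,0,0],[0,0,0],[0,0,0]], newtons=25)

```text
t: 2.95
tcp_pos: [0.4853, -0.0063, 0.0354]
tool_rot: [0.99, 0.14, 0.001, 0.001]
force: [-1.1, -1.5, 5.7]
finger_gap: 0.648
gripper_force: 25.4
```

Run:
```python
from h import *
s=snap('wrist','w3')
go([.4845,-.007,.20],16.05)
```

```text
t 3.0 tcp [ 0.4854 -0.0064  0.0354] yaw [0.961 0.277] F [-0.6 -1.2  4.9] gap 0.652
travel [-0.0007  0.0008 -0.2057] turn [ 0.0006 -0.0009  0.0002] rows 3.9
```

View pics/w3.png

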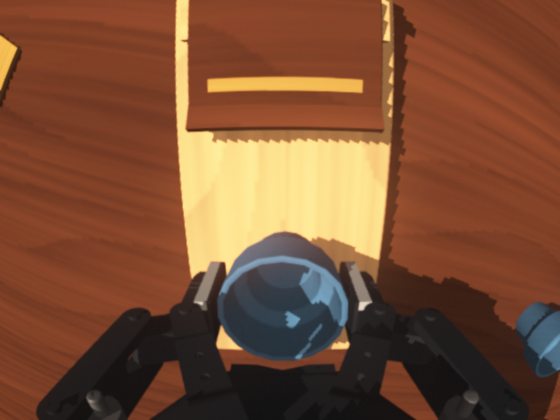

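The cup is held between the pads, its rim centred near (283,307), sitting level.

Run:
```python
from h import *
s=load('w3');p=fworld(s,283,307,.068);print(p)
for q in ((218,305),(348,305),(283,256),(283,359)): print(fworld(s,*q,.068))
go([.4685,-.2418,.1154],16.05)
```

```text
[ 0.48704919 -0.00544502  0.068     ]
[0.47997345 0.02066674 0.068     ]
[ 0.49485917 -0.03140526  0.068     ]
[0.50990683 0.00117006 0.068     ]
[ 0.45764938 -0.01395927  0.068     ]
t 3.0 tcp [ 0.4854 -0.0064  0.0354] yaw [0.961 0.277] F [-0.6 -1.2  4.9] gap 0.652
travel [-0.1015  0.2771 -0.0997] turn [ 0.0006 -0.0009  0.0002] rows 6.0
```

Call:
apply_moves(claw=[-0.5,-0.5,-0.5,-0.5,-0.5], travel=[[0,0,-0.02],[0,0,-0.05],[0,0,-0.08],[0,0,-0.1],[0,0,-0.1]], turn=[[0,0,0],[0,0,0],[0,0,0],[0,0,0],[0,0,0]])

```text
t: 3.42
tcp_pos: [0.4864, -0.0062, 0.1174]
tool_rot: [0.99, 0.14, 0.003, 0.001]
force: [0.1, 0.5, -1.0]
finger_gap: 0.649
gripper_force: 27.0
```

Call:
apply_moves(claw=[-0.5,-0.5,-0.5,-0.5,-0.5], travel=[[-0.015,0.04,0],[-0.033,0.09,0],[-0.051,0.14,0],[-0.069,0.19,0],[-0.087,0.24,0]], turn=[[0,0,0],[0,0,0],[0,0,0],[0,0,0],[0,0,0]])

```text
t: 3.83
tcp_pos: [0.4699, -0.2076, 0.1135]
tool_rot: [0.99, 0.14, -0.0, -0.0]
force: [1.0, 0.2, -0.5]
finger_gap: 0.648
gripper_force: 27.0
```

Call:
apply_moves(claw=[-0.5,-0.5,-0.5,-0.5,-0.5], travel=[[-0.014,0.037,0],[-0.014,0.037,0],[-0.014,0.037,0],[-0.014,0.037,0],[-0.014,0.037,0]], turn=[[0,0,0],[0,0,0],[0,0,0],[0,0,0],[0,0,0]])

```text
t: 4.25
tcp_pos: [0.4674, -0.2361, 0.1136]
tool_rot: [0.99, 0.14, -0.001, -0.001]
force: [0.0, 0.8, -1.4]
finger_gap: 0.649
gripper_force: 27.1
```

Run:
```python
from h import *
s=snap('wrist','w4')
a=snap('side','s4');K=a['intrinsics']
c=a['R']@np.array([.468,-.242,.06])+a['t'];u,v=(K@c)[:2]/c[2];print(u,v)
b=a['pixels'][int(v)-50:int(v)+40,int(u)-50:int(u)+50,::-1];b=cv2.resize(b,None,fx=4,fy=4,interpolation=cv2.INTER_CUBIC)
w=s['pixels'][180:400,180:400,::-1];w=cv2.resize(w,(360,360),interpolation=cv2.INTER_CUBIC)
cv2.imwrite('pics/c4.png',np.hstack([b,w]))
go([.4695,-.2418,.116],16.05)
```

```text
224.97273234403957 296.9846642914213
t 4.35 tcp [ 0.4679 -0.2361  0.1138] yaw [0.96  0.279] F [ 0.7  0.6 -1.7] gap 0.647
travel [-0.      0.0074 -0.0027] turn [-0.0004  0.0002  0.0007] rows 0.2
```

View pics/c4.png

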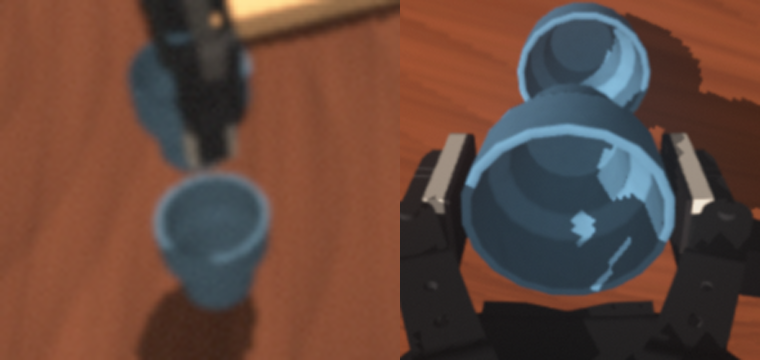

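The crops show the cup held level above the twin; in the wrist crop the twin's rim spans 518–650 across, a little right of the held cup's centre (571).

Run:
```python
from h import *
from scipy.optimize import least_squares
s=load('w4');k=220/360
f=lambda pts,z:np.array([fworld(s,180+(x-400)*k,180+y*k,z)[:2] for x,y in pts])
def fit(pts,z,r):
    w=f(pts,z);return least_squares(lambda c:np.hypot(*(w-c).T)-r,w.mean(0)+1e-3)
R=fit([(518,70),(650,72),(584,4),(540,22),(630,25)],.05,.0278);print('twin',R.x,R.fun)
for z in (.144,.147):
    R=fit([(463,200),(675,210),(570,127),(505,145),(635,147),(570,293),(520,283),(620,285)],z,.0278);print('held',R.x,R.fun)
```

```text
twin [ 0.47077128 -0.24146086] [-3.79851212e-04 -3.19370649e-05  6.78071286e-04 -2.12630930e-04
 -7.03240467e-04]
held [ 0.46387509 -0.23700383] [ 2.75660529e-04 -6.74454112e-05 -7.92999457e-05 -2.90166747e-04
 -5.73001122e-04 -5.71462556e-04 -5.90548682e-04  4.02666467e-04]
held [ 0.46603858 -0.23635543] [-0.00048186 -0.00079349 -0.00078507 -0.00100439 -0.00126468 -0.00133784
 -0.00135819 -0.00037772]
```

Call:
apply_moves(claw=[-0.5,-0.5,-0.5,-0.5,-0.5], travel=[[0.0026,0.0075,0],[0.0026,0.0075,0.02],[0.0026,0.0075,0.04],[0.0026,0.0075,0.05],[0.0026,0.0075,0.05]], turn=[[0,0,0],[0,0,0],[0,0,0],[0,0,0],[0,0,0]])

```text
t: 4.77
tcp_pos: [0.4711, -0.242, 0.0725]
tool_rot: [0.99, 0.14, -0.001, -0.001]
force: [-0.2, 1.2, -1.7]
finger_gap: 0.65
gripper_force: 27.1
```

Call:
apply_moves(claw=[-0.5,-0.5,-0.5,-0.5,-0.5], travel=[[0,0,0.005],[0,0,0.01],[0,0,0.015],[0,0,0.018],[0,0,0.018]], turn=[[0,0,0],[0,0,0],[0,0,0],[0,0,0],[0,0,0]])

```text
t: 5.18
tcp_pos: [0.4717, -0.243, 0.0594]
tool_rot: [0.99, 0.14, -0.0, -0.0]
force: [0.0, 0.2, -0.7]
finger_gap: 0.653
gripper_force: 27.1
```

Call:
apply_moves(claw=[-0.5,-0.5,-0.5,-0.5,-0.5], travel=[[0,0,0.004],[0,0,0.008],[0,0,0.012],[0,0,0.015],[0,0,0.015]], turn=[[0,0,0],[0,0,0],[0,0,0],[0,0,0],[0,0,0]])

```text
t: 5.6
tcp_pos: [0.4715, -0.2429, 0.0471]
tool_rot: [0.99, 0.14, -0.0, -0.0]
force: [0.6, 0.8, -1.9]
finger_gap: 0.646
gripper_force: 27.1
```

Call:
apply_moves(claw=[-0.5,-0.5,-0.5,-0.5,-0.5], travel=[[0,0,0.003],[0,0,0.0055],[0,0,0.008],[0,0,0.008],[0,0,0.008]], turn=[[0,0,0],[0,0,0],[0,0,0],[0,0,0],[0,0,0]])

```text
t: 6.02
tcp_pos: [0.4715, -0.2413, 0.0444]
tool_rot: [0.99, 0.139, -0.0, -0.001]
force: [-2.2, 7.4, 26.5]
finger_gap: 0.648
gripper_force: 40.4
```

Call:
apply_moves(claw=[-0.5,-0.5,-0.5], travel=[[0,0,-0.003],[0,0,-0.003],[0,0,-0.003]], turn=[[0,0,0],[0,0,0],[0,0,0]])

```text
t: 6.27
tcp_pos: [0.4716, -0.2423, 0.0453]
tool_rot: [0.99, 0.139, 0.0, -0.0]
force: [-1.5, 3.2, 12.1]
finger_gap: 0.65
gripper_force: 33.7
```

Run:
```python
from h import *
o=[]
for n,p in (('side',[.47,-.242,.05]),('scene',[.47,-.242,.05])):
    a=snap(n,n+'5');K=a['intrinsics'];c=a['R']@np.array(p)+a['t'];u,v=((K@c)[:2]/c[2]).astype(int)
    h=45 if n=='side' else 30
    o.append(cv2.resize(a['pixels'][v-h:v+h,u-h:u+h,::-1],(390,390),interpolation=cv2.INTER_CUBIC))
cv2.imwrite('pics/c5.png',np.hstack(o))
go([.4715,-.242,.1],16.05)
```

```text
t 6.37 tcp [ 0.4716 -0.2422  0.0452] yaw [0.961 0.276] F [-1.5  3.  12. ] gap 0.648
travel [-0.     -0.0004 -0.0685] turn [-0.0004 -0.0001 -0.0001] rows 1.3
```

View pics/c5.png

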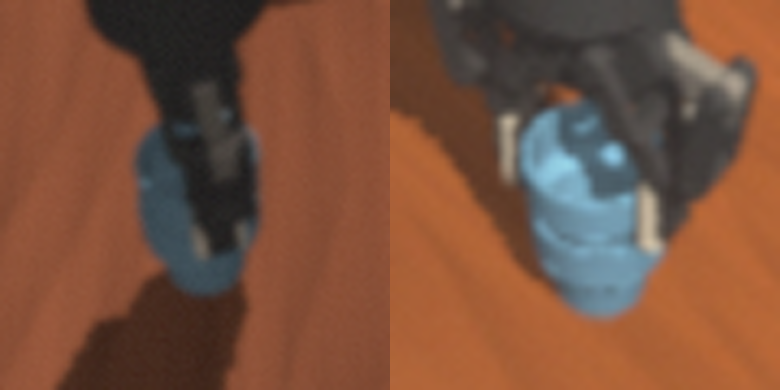

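Both crops show the blue cup seated upright in the twin, rims parallel. I'll release it and retreat upward.

Call:
apply_moves(claw=[0.35,0.6,1,1,1], travel=[[0,0,-0.0015],[0,0,-0.0015],[0,0,-0.0015],[0,0,-0.0015],[0,0,-0.0015]], turn=[[0,0,0],[0,0,0],[0,0,0],[0,0,0],[0,0,0]])

```text
t: 6.78
tcp_pos: [0.4718, -0.2432, 0.0447]
tool_rot: [0.99, 0.14, -0.0, -0.0]
force: [0.6, -0.2, -0.3]
finger_gap: 1.004
gripper_force: 0.0
```

Call:
apply_moves(claw=[1,1,1,1,1], travel=[[0,0,-0.02],[0,0,-0.05],[0,0,-0.09],[0,0,-0.14],[0,0,-0.18]], turn=[[0,0,0],[0,0,0],[0,0,0],[0,0,0],[0,0,0]])

```text
t: 7.2
tcp_pos: [0.4718, -0.2432, 0.1906]
tool_rot: [0.99, 0.14, 0.0, 0.0]
force: [0.3, -0.2, 0.5]
finger_gap: 1.003
gripper_force: 0.0
```

Run:
```python
from h import *
from scipy.optimize import least_squares
s=snap('scene','sc6');P=cloud(s);hsv=cv2.cvtColor(s['pixels'],cv2.COLOR_RGB2HSV)
m=(hsv[...,0]>95)&(hsv[...,0]<125)&(hsv[...,1]>80)&(abs(P[...,0]-.468)<.05)&(abs(P[...,1]+.241)<.05)&(P[...,2]<.09)&(P[...,2]>.01)
q=P[m];zt=np.percentile(q[:,2],98);r=q[q[:,2]>zt-.006];print(zt,len(q),least_squares(lambda x:np.hypot(*(r[:,:2]-x).T)-.0275,r.mean(0)[:2],loss='soft_l1',f_scale=.002).x)
for n in (0,1):
  r=q[(q[:,2]>[.035,.06][n])&(q[:,2]<[.05,.075][n])];print(len(r),r.mean(0))
go([.4986,.2620,.17],-19.5)
```

```text
0.07542895745551194 372 [ 0.46694656 -0.23918676]
108 [ 0.46636102 -0.23965439  0.044364  ]
131 [ 0.47160773 -0.23853031  0.0675304 ]
t 7.25 tcp [ 0.475  -0.2456  0.1966] yaw [0.961 0.277] F [ 0.1 -1.5  3.3] gap 1.001
travel [ 0.2038 -0.6018  0.0284] turn [ 0.0025 -0.0032  0.1977] rows 12.2
```

Call:
apply_moves(claw=[1,1,1,1,1], travel=[[0.204,-0.602,0],[0.204,-0.602,0],[0.204,-0.602,0],[0.204,-0.602,0],[0.204,-0.602,0]], turn=[[0,0,0],[0,0,0],[0,0,0],[0,0,0],[0,0,0]])

```text
t: 7.67
tcp_pos: [0.481, -0.0334, 0.1886]
tool_rot: [0.99, 0.139, -0.0, -0.0]
force: [-0.0, 0.2, -0.0]
finger_gap: 0.997
gripper_force: 0.0
```

Call:
apply_moves(claw=[1,1,1,1,1], travel=[[0.12,-0.354,0],[0.12,-0.354,0],[0.12,-0.354,0],[0.12,-0.354,0],[0.12,-0.354,0]], turn=[[0,0,0.197],[0,0,0.197],[0,0,0.197],[0,0,0.197],[0,0,0.197]])

```text
t: 8.08
tcp_pos: [0.4902, 0.1471, 0.1885]
tool_rot: [0.991, -0.133, -0.0, 0.0]
force: [1.0, 0.2, -0.2]
finger_gap: 0.996
gripper_force: 0.0
```

Run:
```python
from h import *
go([.48,.268,.18],-19.5)
```

```text
t 8.08 tcp [0.4902 0.1471 0.1885] yaw [ 0.964 -0.264] F [ 1.   0.2 -0.2] gap 0.996
travel [-0.0522 -0.1424  0.0106] turn [0.0001 0.0001 0.0232] rows 2.9
```

Call:
apply_moves(claw=[1,1,1,1,1], travel=[[-0.052,-0.142,0.01],[-0.052,-0.142,0.01],[-0.052,-0.142,0.01],[-0.052,-0.142,0.01],[-0.052,-0.142,0.01]], turn=[[0,0,0.023],[0,0,0.023],[0,0,0.023],[0,0,0.023],[0,0,0.023]])

```text
t: 8.5
tcp_pos: [0.4789, 0.2677, 0.1801]
tool_rot: [0.986, -0.164, -0.0, 0.0]
force: [0.1, -0.5, 0.8]
finger_gap: 0.997
gripper_force: 0.0
```

Run:
```python
from h import *
s=snap('wrist','w7')
go([.4986,.2620,.10],-19.5)
```

```text
t 8.55 tcp [0.4792 0.2663 0.1803] yaw [ 0.945 -0.326] F [ 0.4 -0.3  0.8] gap 1.004
travel [ 0.0248 -0.003   0.1003] turn [0.0003 0.0002 0.0027] rows 2.0
```

View pics/w7.png

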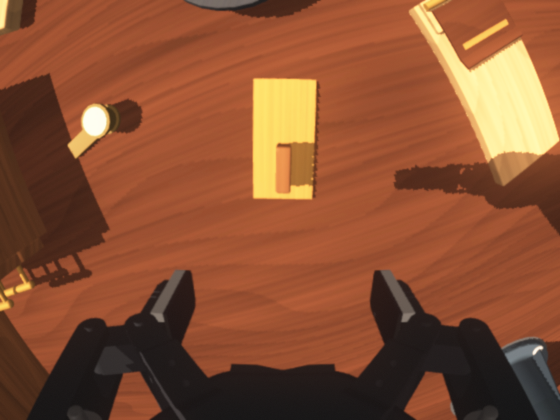

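The wrist view shows the plate's corners at (254,78), (317,79), (313,199) and (253,199), with the grip from (284,145) to (283,192).

Run:
```python
from h import *
s=load('w7')
c=np.array([fworld(s,u,v,.004) for u,v in ((254,78),(317,79),(313,199.5),(253,199))])[:,:2];print(c)
f=(c[0]+c[1])/2;b=(c[2]+c[3])/2;d=f-b;m=c.mean(0);e=d/np.linalg.norm(d);print('c',m,np.linalg.norm(d),'yaw',np.degrees(np.arctan2(*d[::-1])),'side yaw',np.degrees(np.arctan2(*(c[0]-c[3])[::-1])),np.degrees(np.arctan2(*(c[1]-c[2])[::-1])),'w',np.linalg.norm(c[0]-c[1]),'grip',m-.025*e)
print(fworld(s,284,145,.032),fworld(s,283,188,.032))
go([.4986,.2620,.10],-19.6)
```

```text
[[0.58807281 0.25869194]
 [0.56772447 0.20178154]
 [0.45336213 0.24278078]
 [0.47385988 0.30092072]]
c [0.52075482 0.25104375] 0.1216280797012896 yaw -20.007399864910763 side yaw -20.29123332157848 -19.722911593472478 w 0.06043881008025209 grip [0.49726361 0.25959728]
[0.519606   0.25189957 0.032     ] [0.48203138 0.26568607 0.032     ]
t 8.55 tcp [0.4792 0.2663 0.1803] yaw [ 0.945 -0.326] F [ 0.4 -0.3  0.8] gap 1.004
travel [ 0.0248 -0.003   0.1003] turn [0.0003 0.0002 0.0032] rows 2.0
```

Call:
apply_moves(claw=[1,1,1,1,1], travel=[[0.0244,-0.0014,0.03],[0.0244,-0.0014,0.08],[0.0244,-0.0014,0.13],[0.0244,-0.0014,0.16],[0.0244,-0.0014,0.18]], turn=[[0,0,0.0045],[0,0,0.0045],[0,0,0.0045],[0,0,0.0045],[0,0,0.0045]])

```text
t: 8.97
tcp_pos: [0.4972, 0.2577, 0.0338]
tool_rot: [0.985, -0.175, -0.002, 0.001]
force: [-1.0, -0.0, 0.1]
finger_gap: 1.002
gripper_force: 0.0
```

Call:
apply_moves(claw=[1,1,1,1,1], travel=[[0,0,0.012],[0,0,0.024],[0,0,0.031],[0,0,0.031],[0,0,0.031]], turn=[[0,0,0],[0,0,0],[0,0,0],[0,0,0],[0,0,0]])

```text
t: 9.38
tcp_pos: [0.4992, 0.2604, 0.0127]
tool_rot: [0.985, -0.174, 0.001, -0.0]
force: [0.4, 0.1, -0.4]
finger_gap: 1.002
gripper_force: 0.0
```

Run:
```python
from h import *
go([.498,.261,.010],-19.8)
```

```text
t 9.38 tcp [0.4992 0.2604 0.0127] yaw [ 0.94  -0.342] F [ 0.4  0.1 -0.4] gap 1.002
travel [-0.0017 -0.0002  0.0034] turn [-0.0002 -0.0003 -0.001 ] rows 0.1
```

Call:
apply_moves(claw=[-1,-1,-1,-1,-1], travel=[[-0.001,0,0.001],[-0.001,0,0.001],[-0.001,0,0.001],[-0.001,0,0.001],[-0.001,0,0.001]], turn=[[0,0,0],[0,0,0],[0,0,0],[0,0,0],[0,0,0]], newtons=60)

```text
t: 9.8
tcp_pos: [0.498, 0.261, 0.0117]
tool_rot: [0.985, -0.173, 0.0, -0.0]
force: [-0.6, -0.3, -0.5]
finger_gap: 0.301
gripper_force: 0.0
```

Call:
apply_moves(claw=[-1,-1,-1,-1,-1], travel=[[0,0,0],[0,0,0],[0,0,0],[0,0,0],[0,0,0]], turn=[[0,0,0],[0,0,0],[0,0,0],[0,0,0],[0,0,0]])

```text
t: 10.22
tcp_pos: [0.4981, 0.2609, 0.0117]
tool_rot: [0.985, -0.173, 0.0, -0.0]
force: [-0.6, -0.4, 4.9]
finger_gap: 0.151
gripper_force: 61.0
```

Call:
apply_moves(claw=[-1,-1,-1,-1,-1], travel=[[0,0,-0.01],[0,0,-0.03],[0,0,-0.06],[0,0,-0.09],[0,0,-0.1]], turn=[[0,0,0],[0,0,0],[0,0,0],[0,0,0],[0,0,0]])

```text
t: 10.63
tcp_pos: [0.4991, 0.2612, 0.0938]
tool_rot: [0.985, -0.173, 0.002, -0.001]
force: [0.6, -1.5, -2.2]
finger_gap: 0.149
gripper_force: 60.0
```

Run:
```python
from h import *
go([.4535,-.016,.0917],16.1)
```

```text
t 10.63 tcp [0.4991 0.2612 0.0938] yaw [ 0.94  -0.341] F [ 0.6 -1.5 -2.2] gap 0.149
travel [0.0647 0.3452 0.0021] turn [-0.0004 -0.0012 -0.2003] rows 6.7
```

Call:
apply_moves(claw=[-1,-1,-1,-1,-1], travel=[[0.008,0.04,0],[0.016,0.085,0],[0.024,0.13,0],[0.033,0.175,0],[0.041,0.22,0]], turn=[[0,0,-0.03],[0,0,-0.065],[0,0,-0.1],[0,0,-0.135],[0,0,-0.17]])

```text
t: 11.05
tcp_pos: [0.4678, 0.0836, 0.0908]
tool_rot: [0.996, 0.095, -0.0, -0.0]
force: [0.2, -0.2, -1.7]
finger_gap: 0.149
gripper_force: 60.0
```

Run:
```python
from h import *
go([.4535,-.016,.0917],16.1)
```

```text
t 11.05 tcp [0.4678 0.0836 0.0908] yaw [0.982 0.188] F [ 0.2 -0.2 -1.7] gap 0.149
travel [-0.041   0.1189 -0.0011] turn [-0.      0.0003 -0.0292] rows 2.4
```

Call:
apply_moves(claw=[-1,-1,-1,-1,-1], travel=[[-0.016,0.045,0],[-0.03,0.088,0],[-0.041,0.119,0],[-0.041,0.119,0],[-0.041,0.119,0]], turn=[[0,0,-0.029],[0,0,-0.029],[0,0,-0.029],[0,0,-0.029],[0,0,-0.029]])

```text
t: 11.47
tcp_pos: [0.4534, -0.0158, 0.0909]
tool_rot: [0.991, 0.135, -0.0, -0.0]
force: [-0.3, 0.2, -2.6]
finger_gap: 0.145
gripper_force: 60.0
```

Run:
```python
from h import *
s=snap('wrist','w8')
a=cv2.resize(s['pixels'][0:380,100:460,::-1],None,fx=1.55,fy=1.55,interpolation=cv2.INTER_CUBIC);cv2.imwrite('pics/c8.png',a)
go([.4535,-.016,.0917],16.1)
```

```text
t 11.52 tcp [ 0.4534 -0.0147  0.0909] yaw [0.963 0.269] F [ 0.1  0.8 -1.8] gap 0.152
travel [-0.0004  0.0015 -0.001 ] turn [-0.0003  0.0003 -0.0027] rows 0.0
```

View pics/c8.png

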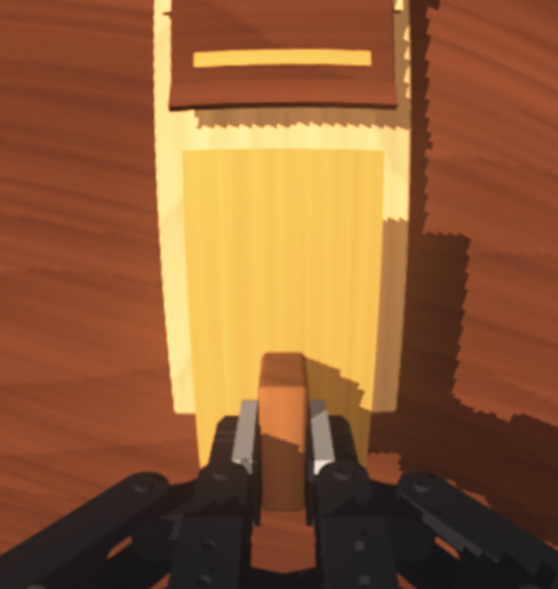

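The plate is held level: front corners at crop (183,150) and (383,152). The leaf's free edge runs (170,108)–(396,108), and the board's near corners are at (175,412) and (397,412).

Run:
```python
from h import *
s=load('w8');k=1/1.55
def W(pts,z): return np.array([fworld(s,100+x*k,y*k,z)[:2] for x,y in pts])
ang=lambda d:np.degrees(np.arctan2(d[1],d[0]))
tc=manip.sense()['tcp_pos'][:2]
for z in (.080,.083,.086):
    p=W([(183,150),(383,152),(374,390),(194,395)],z);f=p[:2].mean(0)
    print(z,'w',np.linalg.norm(p[0]-p[1]),'front',f,'normal yaw',ang(p[0]-p[1])-90,'sides',ang(p[0]-p[3]),ang(p[1]-p[2]),'dist',np.linalg.norm(f-tc))
l=W([(170,108),(396,108)],.029);print('leaf',l,np.linalg.norm(l[0]-l[1]),ang(l[0]-l[1])-90,l.mean(0))
b=W([(175,412),(397,412)],.018);print('near',b,np.linalg.norm(b[0]-b[1]),ang(b[0]-b[1])-90,b.mean(0))
e=W([(158,170),(175,405)],.018);print('left',ang(e[0]-e[1]));e=W([(407,170),(397,400)],.018);print('right',ang(e[0]-e[1]))
```

```text
0.08 w 0.0604173804460318 front [0.53527873 0.00732304] normal yaw 14.913803196630141 sides 15.2269712883139 16.18007824998018 dist 0.08476036907732516
0.083 w 0.059235444891278764 front [0.53522051 0.00730955] normal yaw 14.913803196630042 sides 15.226971288313896 16.18007824998019 dist 0.08470064363241259
0.086 w 0.058053509336525796 front [0.53516229 0.00729607] normal yaw 14.913803196630155 sides 15.226971288313903 16.180078249980177 dist 0.08464091824158763
leaf [[ 0.54153356  0.05609627]
 [ 0.56578315 -0.03133985]] 0.09073652793788356 15.5008578558393 [0.55365836 0.01237821]
near [[ 0.40339221  0.02597172]
 [ 0.4325628  -0.07967216]] 0.10959722652451925 15.435997737453349 [ 0.41797751 -0.02685022]
left 15.875369752665112
right 16.811286806926553
```

Call:
apply_moves(claw=[-1,-1,-1,-1,-1], travel=[[0,0.0017,0.015],[0,0.0017,0.035],[0,0.0017,0.055],[0,0.0017,0.065],[0,0.0017,0.07]], turn=[[0,0,-0.002],[0,0,-0.002],[0,0,-0.002],[0,0,-0.002],[0,0,-0.002]])

```text
t: 11.93
tcp_pos: [0.4535, -0.0144, 0.0341]
tool_rot: [0.99, 0.141, -0.001, -0.001]
force: [0.9, 0.3, -1.3]
finger_gap: 0.151
gripper_force: 59.9
```

Call:
apply_moves(claw=[-1,-1,-1,-1], travel=[[0,0,0.002],[0,0,0.004],[0,0,0.005],[0,0,0.005]], turn=[[0,0,0],[0,0,0],[0,0,0],[0,0,0]])

```text
t: 12.27
tcp_pos: [0.4546, -0.0158, 0.0316]
tool_rot: [0.99, 0.14, 0.0, 0.0]
force: [-0.3, -0.1, -1.2]
finger_gap: 0.148
gripper_force: 59.9
```

Run:
```python
from h import *
go([.5145,.001,.0297],16.2);print(manip.sense()['ft_torque'])
```

```text
t 12.27 tcp [ 0.4546 -0.0158  0.0316] yaw [0.961 0.277] F [-0.3 -0.1 -1.2] gap 0.148
travel [0.0778 0.0006 0.0025] turn [ 0.0001 -0.0003 -0.0006] rows 1.5
[-0.11376814  0.00254402 -0.02568683]
```

Lower in small steps until the plate meets the board.

Call:
apply_moves(claw=[-1,-1,-1,-1], travel=[[0,0,0.001],[0,0,0.002],[0,0,0.0025],[0,0,0.0025]], turn=[[0,0,0],[0,0,0],[0,0,0],[0,0,0]])

```text
t: 12.6
tcp_pos: [0.4545, -0.016, 0.0297]
tool_rot: [0.99, 0.14, 0.0, 0.0]
force: [-0.8, 0.2, 1.8]
finger_gap: 0.149
gripper_force: 60.6
```

Call:
apply_moves(claw=[-1,-1,-1,-1], travel=[[0,0,0.0005],[0,0,0.001],[0,0,0.001],[0,0,0.001]], turn=[[0,0,0],[0,0,0],[0,0,0],[0,0,0]])

```text
t: 12.93
tcp_pos: [0.4544, -0.016, 0.0297]
tool_rot: [0.99, 0.14, 0.001, 0.0]
force: [-2.1, 0.5, 11.3]
finger_gap: 0.147
gripper_force: 62.0
```

```bash
cat > prof.py <<'E'
from h import *
import sys
s=snap('wrist','p')
def proj(p):
    c=s['R']@p+s['t'];r=np.hypot(c[0],c[1]);th=np.arctan2(r,c[2]);K=s['intrinsics']
    return K[0,2]+K[0,0]*th*c[0]/r,K[1,2]+K[0,0]*th*c[1]/r
ex=np.array([np.cos(np.radians(16.1)),np.sin(np.radians(16.1)),0]);ey=np.array([-ex[1],ex[0],0])
S=np.array([.596,.0246,0]);ys=np.arange(-.062,.062,.0005)
from scipy.signal import find_peaks
for x in map(float,sys.argv[1:]):
    for z,lo,hi,nm in ((.022,.022,.038,'plate'),(.018,.046,.062,'board')):
        uv=np.array([proj(S+ex*x+ey*y+np.array([0,0,z])) for y in ys],np.float32)
        im=cv2.remap(s['pixels'],uv[None,:,0],uv[None,:,1],cv2.INTER_LINEAR)[0].astype(float)
        g=np.linalg.norm(np.gradient(cv2.GaussianBlur(im.reshape(1,-1,3),(5,1),0)[0],axis=0),axis=1)
        o=[]
        for sg in (-1,1):
            m=(sg*ys>lo)&(sg*ys<hi);i=np.where(m)[0][g[m].argmax()];o+=[ys[i]*1000,g[i]]
        print(x,nm,np.round(o,1),'mid',round((o[0]+o[2])/2,2),'w',o[2]-o[0])
E
python3 prof.py -.07 -.08 -.09 -.1 -.11 -.12 -.13
```

```text
-0.07 plate [-31.   37.4  30.5  15.8] mid -0.25 w 61.50000000000006
-0.07 board [-53.5  54.1  55.   63. ] mid 0.75 w 108.5000000000001
-0.08 plate [-30.5  30.7  30.5  16.6] mid 0.0 w 61.00000000000006
-0.08 board [-53.5  57.9  55.   57.1] mid 0.75 w 108.5000000000001
-0.09 plate [-30.5  26.2  31.   18.1] mid 0.25 w 61.50000000000006
-0.09 board [-53.5  56.1  55.   58.5] mid 0.75 w 108.5000000000001
-0.1 plate [-32.5  32.3  30.5  17.9] mid -1.0 w 63.00000000000006
-0.1 board [-53.5  56.7  55.   51.7] mid 0.75 w 108.5000000000001
-0.11 plate [-32.   25.3  30.5  17.7] mid -0.75 w 62.50000000000006
-0.11 board [-53.5  55.9  55.   49. ] mid 0.75 w 108.5000000000001
-0.12 plate [-32.   37.5  30.5  18. ] mid -0.75 w 62.50000000000006
-0.12 board [-53.5  56.7  55.   52.1] mid 0.75 w 108.5000000000001
-0.13 plate [-31.5  37.4  31.   18.3] mid -0.25 w 62.50000000000006
-0.13 board [-53.5  57.   55.   50.9] mid 0.75 w 108.5000000000001
```

The measured profiles show the plate square to the board and within about 0.5 mm of its centre line. I'll slide it in.

Call:
apply_moves(claw=[-1,-1,-1,-1,-1], travel=[[0,0,-0.0004],[0.01,0,-0.0004],[0.02,0,-0.0004],[0.03,0,-0.0004],[0.03,0,-0.0004]], turn=[[0,0,0],[0,0,0],[0,0,0],[0,0,0],[0,0,0]])

```text
t: 13.4
tcp_pos: [0.4768, -0.0089, 0.0297]
tool_rot: [0.99, 0.14, -0.001, -0.0]
force: [-1.8, 1.0, 9.8]
finger_gap: 0.148
gripper_force: 61.7
```

```bash
python3 prof.py -.06 -.07 -.08 -.1; python3 -c "
from h import *
go([.5145,.001,.0297],16.1)"
```

```text
-0.06 plate [-31.   37.2  31.5  21.6] mid 0.25 w 62.50000000000006
-0.06 board [-53.5  56.7  55.   59.5] mid 0.75 w 108.5000000000001
-0.07 plate [-30.5  35.9  31.5  18.7] mid 0.5 w 62.00000000000006
-0.07 board [-53.5  54.   55.   57.5] mid 0.75 w 108.5000000000001
-0.08 plate [-30.5  33.7  31.5  19.3] mid 0.5 w 62.00000000000006
-0.08 board [-53.5  58.1  55.   54.2] mid 0.75 w 108.5000000000001
-0.1 plate [-30.   30.7  31.5  18.6] mid 0.75 w 61.50000000000006
-0.1 board [-53.5  59.5  55.   53.8] mid 0.75 w 108.5000000000001
t 13.45 tcp [ 0.4768 -0.0089  0.0297] yaw [0.961 0.277] F [-1.5  2.2  9.4] gap 0.153
travel [ 0.0487  0.0012 -0.0001] turn [-0.0002  0.0003 -0.    ] rows 0.9
```

Call:
apply_moves(claw=[-1,-1,-1,-1,-1], travel=[[0.01,0,0],[0.02,0,0],[0.03,0,0],[0.04,0,0],[0.042,0,0]], turn=[[0,0,0],[0,0,0],[0,0,0],[0,0,0],[0,0,0]])

```text
t: 13.87
tcp_pos: [0.5084, 0.0003, 0.0297]
tool_rot: [0.99, 0.14, -0.001, -0.0]
force: [-7.4, -3.4, 12.0]
finger_gap: 0.149
gripper_force: 62.0
```

Call:
apply_moves(claw=[-1,-1,-1,-1], travel=[[0.0015,0,0],[0.003,0,0],[0.003,0,0],[0.003,0,0]], turn=[[0,0,0],[0,0,0],[0,0,0],[0,0,0]])

```text
t: 14.2
tcp_pos: [0.5094, 0.0007, 0.0297]
tool_rot: [0.99, 0.14, -0.002, -0.0]
force: [-6.1, -2.3, 10.3]
finger_gap: 0.15
gripper_force: 61.8
```

```bash
python3 prof.py -.06 -.08 -.1; python3 -c "
from h import *
go([.5145,.001,.0297],16.1);print(manip.sense()['ft_torque'])"
```

```text
-0.06 plate [-30.5  35.8  31.5  19.8] mid 0.5 w 62.00000000000006
-0.06 board [-53.5  57.2  55.   56.2] mid 0.75 w 108.5000000000001
-0.08 plate [-30.   32.5  31.5  18.5] mid 0.75 w 61.50000000000006
-0.08 board [-53.5  58.6  55.   55.7] mid 0.75 w 108.5000000000001
-0.1 plate [-22.5  24.8  25.5  53.6] mid 1.5 w 48.00000000000004
-0.1 board [-53.5  59.4  55.   50.5] mid 0.75 w 108.5000000000001
t 14.25 tcp [0.5094 0.0007 0.0297] yaw [0.961 0.278] F [-5.8 -2.4 11.4] gap 0.146
travel [ 0.0063  0.0014 -0.0001] turn [-0.0004  0.0014  0.0001] rows 0.1
[-0.37117725  0.76444595  0.03286929]
```

Call:
apply_moves(claw=[-1,-1,-1,-1], travel=[[0.0015,0,0],[0.003,0,0],[0.003,0,0],[0.003,0,0]], turn=[[0,0,0],[0,0,0],[0,0,0],[0,0,0]])

```text
t: 14.58
tcp_pos: [0.5114, 0.0015, 0.0297]
tool_rot: [0.99, 0.14, -0.003, -0.0]
force: [-6.7, -2.1, 11.5]
finger_gap: 0.151
gripper_force: 61.9
```

Call:
apply_moves(claw=[-1,-1,-1,-1], travel=[[0.0015,0,0],[0.003,0,0],[0.003,0,0],[0.003,0,0]], turn=[[0,0,0],[0,0,0],[0,0,0],[0,0,0]])

```text
t: 14.92
tcp_pos: [0.5134, 0.0021, 0.0297]
tool_rot: [0.99, 0.14, -0.003, -0.001]
force: [-7.3, -2.3, 12.1]
finger_gap: 0.149
gripper_force: 62.0
```

Call:
apply_moves(claw=[-1,-1,-1,-1], travel=[[0.001,0,0],[0.002,0,0],[0.002,0,0],[0.002,0,0]], turn=[[0,0,0],[0,0,0],[0,0,0],[0,0,0]])

```text
t: 15.25
tcp_pos: [0.5134, 0.0022, 0.0297]
tool_rot: [0.99, 0.141, -0.004, -0.001]
force: [-10.2, -6.1, 14.0]
finger_gap: 0.146
gripper_force: 62.3
```

Call:
apply_moves(claw=[-1,-1,-1,-1], travel=[[0.001,0,0],[0.002,0,0],[0.002,0,0],[0.002,0,0]], turn=[[0,0,0],[0,0,0],[0,0,0],[0,0,0]])

```text
t: 15.58
tcp_pos: [0.5134, 0.0022, 0.0297]
tool_rot: [0.99, 0.141, -0.006, -0.001]
force: [-13.6, -7.9, 16.3]
finger_gap: 0.145
gripper_force: 62.6
```

Call:
apply_moves(claw=[-1,-1,-1,-1], travel=[[-0.001,0,0],[-0.003,0,-0.0002],[-0.003,0,-0.0002],[-0.003,0,-0.0002]], turn=[[0,0,0],[0,0,0],[0,0,0],[0,0,0]])

```text
t: 15.92
tcp_pos: [0.5134, 0.0022, 0.0297]
tool_rot: [0.99, 0.14, -0.004, -0.001]
force: [-7.0, -1.7, 12.2]
finger_gap: 0.154
gripper_force: 61.9
```

```bash
python3 prof.py -.06 -.07 -.08
python3 - <<'E'
from h import *
go([.5134,.0022,.0297],16.1);q=manip.sense();print(q['ft_torque'],Rn.from_quat(q['tool_rot']).as_matrix()[:,2])
s=snap('scene','fin');P=cloud(s);P0=cloud(load('scene0'))
ex=np.array([.961,.277]);S=np.array([.596,.0246])
for nm,p in (('before',P0),('now',P)):
    d=p[...,:2]-S;x=d@ex;y=d@np.array([-.277,.961])
    o=[]
    for a in (-.04,-.03,-.02,-.01,0,.01):
        m=(abs(x-a)<.005)&(abs(y)<.04);o.append(np.median(p[m][:,2]))
    print(nm,'leaf z',np.round(o,4))
for a in (-.1,-.08,-.06,-.05):
    d=P[...,:2]-S;x=d@ex;y=d@np.array([-.277,.961]);m=(abs(x-a)<.006)&(y>-.028)&(y<.028)&(P[...,2]<.026);print('plate z',a,m.sum(),np.median(P[m][:,2]))
E
```

```text
-0.06 plate [-30.5  36.5  32.   19.2] mid 0.75 w 62.50000000000006
-0.06 board [-53.5  57.2  55.   53.1] mid 0.75 w 108.5000000000001
-0.07 plate [-30.5  35.6  32.   16. ] mid 0.75 w 62.50000000000006
-0.07 board [-53.5  56.4  55.   52.4] mid 0.75 w 108.5000000000001
-0.08 plate [-25.5  34.2  32.   17.2] mid 3.25 w 57.50000000000006
-0.08 board [-53.5  59.8  55.   51.9] mid 0.75 w 108.5000000000001
t 15.97 tcp [0.5134 0.0021 0.0297] yaw [0.961 0.277] F [-8.4 -4.3 11.6] gap 0.149
travel [-0.     -0.0001 -0.    ] turn [-0.0007  0.0022  0.0001] rows 0.0
[-0.60388379  0.95822131 -0.046039  ] [-7.29376036e-03  2.26253261e-04 -9.99973375e-01]
before leaf z [0.0325 0.0302 0.0304 0.0302 0.0295 0.0297]
now leaf z [0.3265 0.319  0.0307 0.0299 0.0298 0.03  ]
plate z -0.1 18 0.02202998301541262
plate z -0.08 60 0.021535794081817418
plate z -0.06 91 0.02240746203963774
plate z -0.05 43 0.02324338501399716
```

Home position is reached: the leaf is level and unmoved, and the plate is centred and square. I'll ease the push into the stop, take out the slight tool tilt, and trim to about 10 N.

Call:
apply_moves(claw=[-1,-1,-1,-1,-1], travel=[[-0.001,0,0],[-0.0025,0,0],[-0.0025,0,0],[-0.0025,0,0],[-0.0025,0,0]], turn=[[0,0.001,0],[0,0.002,0],[0,0.002,0],[0,0.002,0],[0,0.002,0]])

```text
t: 16.43
tcp_pos: [0.5135, 0.0021, 0.0297]
tool_rot: [0.99, 0.14, 0.001, -0.001]
force: [-3.2, 0.1, 8.9]
finger_gap: 0.149
gripper_force: 61.6
```

```bash
python3 -c "
from h import *
go([.5134,.0022,.0297],16.1);q=manip.sense();print(q['ft_torque'],Rn.from_quat(q['tool_rot']).as_matrix()[:,2])"
```

```text
t 16.43 tcp [0.5135 0.0021 0.0297] yaw [0.961 0.277] F [-3.2  0.1  8.9] gap 0.149
travel [-0.0001 -0.0001 -0.    ] turn [-0.0005 -0.001  -0.0001] rows 0.0
[-0.05459707  0.66955176  0.00301818] [ 0.0024571   0.00239352 -0.99999412]
```

Call:
apply_moves(claw=[-1,-1,-1,-1,-1], travel=[[0,0,0],[0,0,0],[0,0,0],[0,0,0],[0,0,0]], turn=[[0,-0.0007,0],[0,-0.0007,0],[0,-0.0007,0],[0,-0.0007,0],[0,-0.0007,0]])

```text
t: 16.85
tcp_pos: [0.5135, 0.0021, 0.0297]
tool_rot: [0.99, 0.14, 0.0, -0.001]
force: [-4.3, 1.3, 9.0]
finger_gap: 0.147
gripper_force: 61.5
```

Call:
apply_moves(claw=[-1,-1,-1,-1,-1], travel=[[0,0,0],[0,0,0],[0,0,0],[0,0,0],[0,0,0]], turn=[[0,0,0],[0,0,0],[0,0,0],[0,0,0],[0,0,0]])

```text
t: 17.27
tcp_pos: [0.5135, 0.0021, 0.0297]
tool_rot: [0.99, 0.14, 0.0, -0.001]
force: [-4.4, 0.2, 9.6]
finger_gap: 0.149
gripper_force: 61.5
```

```bash
python3 -c "
from h import *
go([.5134,.0022,.0297],16.1);q=manip.sense();print(q['ft_torque'],Rn.from_quat(q['tool_rot']).as_matrix()[:,2])"; python3 prof.py -.06 -.07
```

```text
t 17.27 tcp [0.5135 0.0021 0.0297] yaw [0.961 0.277] F [-4.4  0.2  9.6] gap 0.149
travel [-0.0001 -0.0001  0.    ] turn [-0.0005 -0.0003 -0.0001] rows 0.0
[0.02604386 0.59265527 0.00900569] [ 4.38865237e-04  1.73481023e-03 -9.99998399e-01]
-0.06 plate [-30.5  39.3  32.   19.3] mid 0.75 w 62.50000000000006
-0.06 board [-53.5  60.2  55.   52.6] mid 0.75 w 108.5000000000001
-0.07 plate [-30.   35.4  32.   16.1] mid 1.0 w 62.00000000000006
-0.07 board [-53.5  58.5  55.   52.4] mid 0.75 w 108.5000000000001
```

Steady at about 9.6 N, level, square and home, so I'm handing in.

```bash
python3 -c "
from station import manip
print(manip.sign_off())"
```

```text
the job is handed in; nothing more can be done
None
```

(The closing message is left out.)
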